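Line up a transfer line: drain shut, rising-stem valve open, quarter turn back

ROBOT

A 6-joint arm with a two-finger parallel gripper is mounted at the origin on the work surface. World frame = base frame: x ahead of the robot, y to its left, z up, the work surface at z = 0. Lengths are in mm, angles in rad, forces in N, time in s.
With the tool pointing down it reaches from about 300 to 775 mm from the base axis. Payload 14.6 kg.
Tool frame: the origin (TCP) lies on the centre line of the jaws, within the pads' length; the fingertips stand manip.tcp_to_tips ahead of it and the grasp point (between the pads) lies 5 mm behind it (manip.tcp_to_tips is the distance from the TCP to the fingertips, in mm); z points along the fingers, y is the direction in which the jaws open and shut (so a half turn about z gives the same grasp; the last joint's range is limited). The gripper opens to 94 mm and grips with 3 to 60 N. Pads are 16 mm wide; open, the fingers measure 119 mm over their backs; the gripper's body (75 mm by 177 mm) begins 78 mm behind the grasp point.
Start: joints at [-1.396, 0.3, 1.521, -0, 1.321, -0.067], TCP at [131.691, -533.991, 219.446] pointing down, gripper open.
Joint ranges: [-3.03, 3.03], [-0.79, 2.21], [0.23, 2.52], [-1.04, 4.18], [0, 3.07], [-2.55, 2.55]. Speed limits (rad/s): [2.22, 2.22, 2.57, 3.14, 3.14, 3.14].

INTERFACE

Orientations are given as [roll, pitch, yaw] about the fixed x, y, z axes, in that order (R = Rz(yaw) Ry(pitch) Rx(roll)).
In Python, from cell import manip, optics, workorder gives the robot as it stands. The module is installed in compiled form; this text tells all that it offers.
- The arm moves only by the tool jog_arm, never from a script. Its argument "deltas" is text: rows parted by semicolons, each of 5 numbers parted by spaces: the shift along the tool's x, y, z in mm, then the turn about the tool's z in rad, then the finger opening in mm, from 0 to 94. In form: tx ty tz twist grip; .... A call has exactly 10 rows; each row is the pose to reach, as a shift and turn from the pose commanded when the call began, along the tool's axes at that moment; what a row does not reach only later rows make up. A row lasts 1/8 s, in which the tool goes at most 62.5 mm and 10.7 degrees, less where a joint would pass 70% of its speed; a pose out of reach is approached as far as the arm can. A call with a gripper value outside its range is refused whole. The fingers move at their own pace and stop on an object; "squeeze" is the grip in N (left out, the last holds). Time passes only in rows, so rows that repeat a pose let the fingers close, or fill a call up. It gives the time, the measured TCP pose, the force and the opening at its end, in the units of the state.
- manip.read_state(): the state, without advancing time (a new reading comes with each control period).
- optics.camera(name): name is "side" or "top"; returns (picture, depth): 384x512x3 uint8, red, green, blue; 384x512 float32, mm along the optical axis (not along the pixel's ray), 0 where there is no reading.
- optics.get_calibration(name): a dict with "intrinsics" (3x3 intrinsics, pixels), "R" (3x3) and "t" (3): a world point X has camera coordinates R X + t. Camera axes: x right, y down, z forward; pixel columns grow to the right and rows downward; lengths in mm; the calibration is good to about 2 mm. A picture is of the moment at which its call begins. get_calibration takes no time and is no camera call.
- workorder.sign_off(): hands the job in, once; it reports no verdict.
The state is a dict: "clock": time; "joints": joint angles; "qd": joint speeds; "effort": joint torques, N m; "eef_pos": TCP position; "eef_rot": TCP orientation; "wrist_force": force on the tool from outside, world axes, zero at the start; "moment": the same for the moment, N m; "finger_gap": finger opening in mm.
Only numpy, scipy, OpenCV 4.12 (cv2) and the standard library are available. Lean on these libraries where they do the work, as an engineer would, in place of code of your own. Each camera call takes 0.05 s, during which the arm holds its last target.

TASK

Line up the transfer line on the bench: first shut the drain fully by swinging its lever square across the pipe, then wind the big handwheel anticlockwise until you feel the valve come up firmly against its full-open stop, without straining it, and turn it back about a quarter turn so that it cannot jam. Let go, and leave the small sampling valve and everything else on the bench as they are.

Things in the scene. Friction and masses are not known exactly. Their poses are not given: they have to be found in the camera images.
- line: Transfer line fixed to the bench: 27 mm steel pipe along its y axis, 80 mm up, on a 130 x 600 x 12 mm plate. Origin on the bench under the pipe, z up, robot on its -x side. Along line y: small sampling valve +228 mm, big globe valve +90 mm, face-up gauge -25 mm (top 126 mm up), drain ball valve -150 mm, spout bent down at -245 mm over a cup.
- wheel: Black level three-spoke handwheel, 139 mm across, rim 15 mm thick. Origin on the vertical stem's axis 12 mm below the rim's mid-plane, z up, x towards the crank grip. Anticlockwise seen from above opens and lifts stem and wheel 6 mm per turn. Runs at about 4 N along the path of the grip. At the hard full-open stop the force rises steeply: 8 to 15 N is firmly home, 20 N or more strains it.
- spindle: The threaded steel stem, 12 mm thick, that turns and rises with the handwheel. Origin on its axis at the gland nut, z up. Its x axis is the wheel's, but the wheel winds up on it elastically by 1 mrad for each 0.24 N along the path of the crank grip (0.067 rad per N m).
- hub (a point): Centre of the handwheel, on the stem's axis at the mid-plane of the rim; about 200 mm above the bench when shut, moves up with the stem. Axes as wheel.
- crank (a point): Centre, half-way up, of the upright revolving crank grip on the wheel: a black barrel 22 mm across, 50 mm tall, 62 mm from the stem's axis, foot 3 mm above the rim's top. It spins freely on its pin, so a hand holding it need not turn. About 236 to 246 mm above the bench; moves with the wheel.
- stem (a joint): Rise of the stem from shut, m; grows as the wheel is turned anticlockwise. 0.4 to 3.1 mm at the start; the full-open stop comes between one and a quarter and one and three quarter turns from shut. A reading is good to about 1 mm only, i.e. about 60 degrees of the wheel: the stop must be felt.
- pivot (a point): Point on the vertical pivot axis of the drain lever, at the height of the lever's sleeve (138 mm above the bench).
- lever (a point): Centre of the sleeved end of the drain lever: flat lever with a dark rubber sleeve 60 mm long, 22 mm wide, 10 mm thick, centre 80 mm from the pivot and 138 mm above the bench, with 30 mm of free space under it.
- drain (a joint): Drain lever, rad: 1.57 = open, along the pipe, pointing to line -y (away from the handwheel); 0 = shut on its stop, square across the pipe, pointing to line -x (towards the robot). Shutting turns it clockwise seen from above; about 3 N at the sleeve moves it; it stays where it is left. Starts between 1.0 and 1.55.
- sampler (a joint): Turn in rad of the black knob (36 mm across, top 130 mm above the bench) of the small sampling valve near the line's left end; 0 at the start. Not to be touched.
- cup: Low white cup, 66 mm wide, 38 mm tall, on the base plate under the drain spout. Origin under its centre. Bystander.
- jerrycan: Natural-white jerrycan with black cap, 150 x 190 x 245 mm, right. Origin under its centre. Bystander.
- cylinder: White measuring cylinder on a hexagonal foot, 300 mm tall, right. Origin under its centre. Bystander.
- washbottle: White wash bottle with blue cap, 72 mm across, 190 mm tall, left. Origin under its centre. Bystander.
- reagent: Amber glass jar with blue cap, 84 mm across, 170 mm tall, left rear. Origin under its centre. Bystander.
- funnel: White funnel standing mouth down, 96 mm across, 100 mm tall, between robot and drain. Origin under its centre. Bystander.
- cap: Black screw cap, 54 mm across, 20 mm tall, between robot and line. Origin under its centre. Bystander.
- spanner: Steel spanner 180 mm long lying on the bench, left of the robot's front. Origin under its middle. Bystander.

How it is judged:
By the outcome, as a careful person would: the job done as asked, in the order asked, and still so for the second after the job is handed in, with the robot touching nothing.
It also fails if it takes over 64 s, if anything falls off the work surface, if the arm or the gripper's body presses on something with over 40 N, if the wrist force passes 120 N, or if a joint passes its speed limit or range.

## Working session

There is one attempt and no reset: what is moved stays moved. The work goes in short steps, Python scripts to look and compute and a tool call to move; the robot and the scene stay as the last step left them, time stands still between calls to the robot, and variables do not carry over. Pictures are saved under pics/ and viewed, and the job is handed in when it is done.

Besides the shell and the picture viewer there is one more tool, called after "Emit:" as name(argument=value, ...) on one line, values as JSON. jog_arm: Moves the arm, as the interface text tells. Its arguments: {"type":"object","properties":{"deltas":{"type":"string"},"squeeze":{"type":"number"}},"required":["deltas"]}

```bash
mkdir -p pics
python3 - <<'E'
from cell import manip, optics, workorder
import cv2,numpy as np
s=manip.read_state()
for k,v in s.items(): print(k,np.round(v,3))
print(manip.tcp_to_tips)
for n in("side","top"):
    p,d=optics.camera(n); cv2.imwrite(f"pics/{n}0.png",p[:,:,::-1]); np.save(f"pics/{n}0.npy",d)
    c=optics.get_calibration(n); print(n,c)
E
```

```text
clock 0.0
joints [-1.396  0.3    1.522 -0.     1.321 -0.067]
qd [-0.001  0.001  0.003  0.001 -0.    -0.001]
effort [-2.0000e-03 -5.3181e+01 -3.5274e+01  7.1000e-02  2.4000e-02 -0.0000e+00]
eef_pos [ 131.641 -533.753  218.874]
eef_rot [-3.14  -0.     0.242]
wrist_force [-0.526  0.038 -0.543]
moment [-0.028 -0.076 -0.036]
finger_gap 93.426
14.0
side {'intrinsics': array([[385.6566989 ,   0.        , 255.06874239],
       [  0.        , 385.6566989 , 190.43683011],
       [  0.        ,   0.        ,   1.        ]]), 'R': array([[-0.9972043 , -0.07335346, -0.01424272],
       [-0.02596801,  0.5189226 , -0.85442671],
       [ 0.07006602, -0.85166813, -0.51937669]]), 't': array([ 514.12734049,  166.62884432, 1174.88219733])}
top {'intrinsics': array([[456.43361567,   0.        , 260.0195254 ],
       [  0.        , 456.43361567, 184.43250982],
       [  0.        ,   0.        ,   1.        ]]), 'R': array([[ 6.68186802e-04, -9.99795887e-01,  2.01925370e-02],
       [-9.82434015e-01, -4.42442879e-03, -1.86557848e-01],
       [ 1.86609110e-01, -1.97131797e-02, -9.82236443e-01]]), 't': array([ -28.7963138 ,  537.62354309, 1464.79134587])}
```

View pics/side0.png

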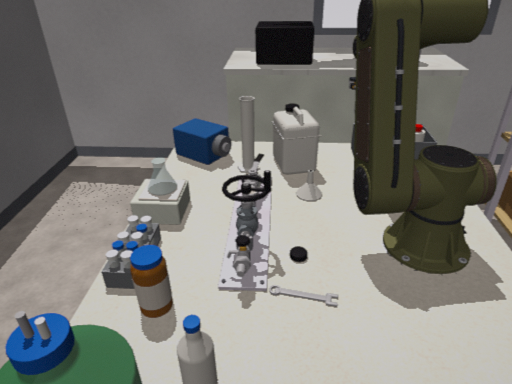

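View pics/top0.png

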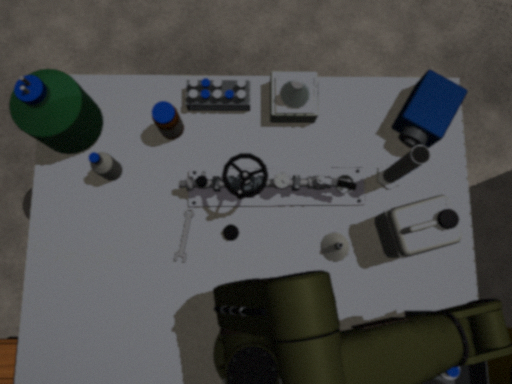

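The top view shows the line along row ~183: sampler at column ~201, wheel at (245,175), gauge ~(281,182), lever ~(345,182). The funnel is at (335,247) and the cap at (231,232). I'll enlarge both views around the line.

Run:
```python
import cv2
a=cv2.imread("pics/top0.png")[140:220,175:385]; cv2.imwrite("pics/topz.png",cv2.convertScaleAbs(cv2.resize(a,None,fx=3.8,fy=3.8,interpolation=cv2.INTER_CUBIC),alpha=1.6))
a=cv2.imread("pics/side0.png")[140:295,210:330]; cv2.imwrite("pics/sidez.png",cv2.resize(a,None,fx=3.8,fy=3.8,interpolation=cv2.INTER_CUBIC))
```

```text
(no output)
```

View pics/topz.png

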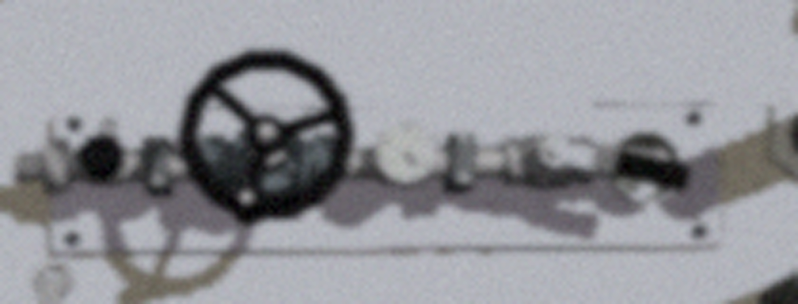

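View pics/sidez.png

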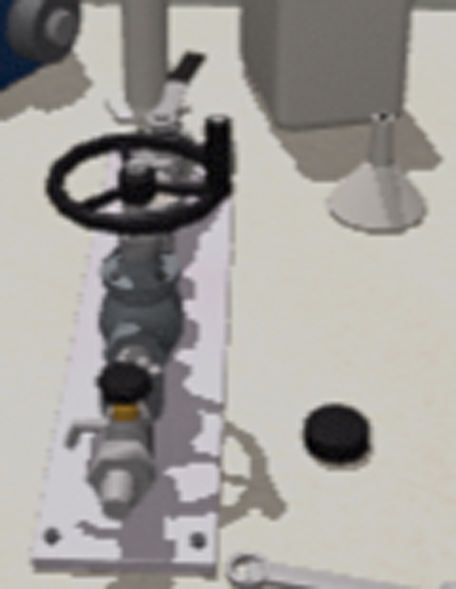

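```bash
cat > h.py <<'E'
import numpy as np,cv2
from cell import optics
def ray(n,u,v,z):
    c=optics.get_calibration(n);K,R,t=c["intrinsics"],c["R"],c["t"]
    d=R.T@np.linalg.inv(K)@np.array([u,v,1.]);o=-R.T@t
    return o+d*(z-o[2])/d[2]
def tri(a,b):
    A=[];B=[]
    for n,(u,v) in(("top",a),("side",b)):
        c=optics.get_calibration(n);P=c["intrinsics"]@np.c_[c["R"],c["t"]]
        A.append(P)
    X=cv2.triangulatePoints(A[0],A[1],np.array(a,float).reshape(2,1),np.array(b,float).reshape(2,1))
    return (X[:3]/X[3]).ravel()
def proj(n,X):
    c=optics.get_calibration(n);q=c["intrinsics"]@(c["R"]@np.array(X,float)+c["t"]);return q[:2]/q[2]
E
python3 - <<'E'
from h import *
np.set_printoptions(precision=1,suppress=True)
T=lambda x,y:(175+(x+.5)/3.8-.5,140+(y+.5)/3.8-.5)
S=lambda x,y:(210+(x+.5)/3.8-.5,140+(y+.5)/3.8-.5)
for p in [(73,123),(71,238),(693,118),(699,230),(50,245),(717,250)]: print('plate',p,ray("top",*T(*p),12))
for p in [(50,537),(198,540),(33,567),(215,573)]: print('side plate',ray("side",*S(*p),12))
print('hub',ray("top",*T(267,131),205),tri(T(267,131),S(138,172)))
print('grip top',ray("top",*T(248,197),264),tri(T(248,197),S(218,122)))
print('gauge',ray("top",*T(406,155),126))
a=cv2.imread("pics/top0.png").max(2)
m=(a<45).astype(np.uint8)
def comp(x0,x1,y0,y1):
    mm=np.zeros_like(m);mm[y0:y1,x0:x1]=m[y0:y1,x0:x1]
    return mm
for nm,b,z in(("wheel",(215,272,148,200),205),("lever",(335,360,172,195),143),("knob",(192,209,172,192),130)):
    mm=comp(*b);n,l,st,ce=cv2.connectedComponentsWithStats(mm)
    k=1+st[1:,4].argmax();c,_=cv2.findContours((l==k).astype(np.uint8),0,1);c=max(c,key=len)
    print(nm,st[k],ce[k],ray("top",*ce[k],z))
    if nm=="wheel":
        e=cv2.fitEllipse(cv2.convexHull(c));print(e,ray("top",*e[0],205))
    if nm=="lever":
        r=cv2.minAreaRect(c);bp=cv2.boxPoints(r);print([ray("top",*q,143)[:2] for q in bp])
E
```

```text
plate (73, 123) [587.3 197.9  12. ]
plate (71, 238) [482.9 196.8  12. ]
plate (693, 118) [ 594.8 -362.1   12. ]
plate (699, 230) [ 492.2 -363.4   12. ]
plate (50, 245) [476.5 215.1  12. ]
plate (717, 250) [ 474.2 -378.9   12. ]
side plate [588.1 198.7  12. ]
side plate [483.1 195.5  12. ]
side plate [595.7 228.1  12. ]
side plate [469.5 226.2  12. ]
hub [539.6  20.9 205. ] [537.8  20.8 209.9]
grip top [476.6  33.9 264. ] [477.1  34.  260.5]
gauge [536.6 -93.7 126. ]
wheel [222 154  45  45 948] [244.2 178.7] [525.6  22.9 205. ]
((244.522705078125, 176.02980041503906), (44.61614227294922, 45.15007781982422), 75.80060577392578) [533.7  22.  205. ]
lever [335 180  22  10 136] [346.2 184.5] [ 521.1 -295.2  143. ]
[array([ 516.3, -259.8]), array([ 539.6, -265.5]), array([ 526.1, -328.1]), array([ 502.9, -322.3])]
knob [193 176  14  13 133] [200.3 182.4] [528.3 161.5 130. ]
```

Run:
```python
import cv2
a=cv2.imread("pics/top0.png")[130:280,310:480]; cv2.imwrite("pics/topr.png",cv2.convertScaleAbs(cv2.resize(a,None,fx=4,fy=4,interpolation=cv2.INTER_CUBIC),alpha=1.6))
from h import *
np.set_printoptions(precision=1,suppress=True)
print('funnel tip',ray("top",337,246,100)); print('cyl top',ray("top",420,153,300),ray("side",247,98,300))
print('cyl foot', ray("top",384,178,0)); print('jerry cap',ray("top",447,218,245)); print('jerry left corner',ray("top",379,212,200),ray("side",275,118,200),ray("side",278,170,0))
d=np.load("pics/top0.npy")
c=optics.get_calibration("top");K,R,t=c["intrinsics"],c["R"],c["t"]
v,u=np.mgrid[130:280,310:480];z=d[130:280,310:480]
P=np.stack([(u-K[0,2])/K[0,0]*z,(v-K[1,2])/K[1,1]*z,z],-1).reshape(-1,3);W=(P-t)@R
ok=(P[:,2]>0)&(W[:,2]>150);W=W[ok]
H=W
for x in range(350,700,20): 
    q=H[(abs(H[:,0]-x)<10)]
    if len(q): print(x,'ymin %.0f ymax %.0f zmax %.0f n%d'%(q[:,1].min(),q[:,1].max(),q[:,2].max(),len(q)))
```

```text
funnel tip [ 332.6 -268.4  100. ]
cyl top [ 582.7 -474.   300. ] [ 576.9 -474.2  300. ]
cyl foot [ 572.  -457.8    0. ]
jerry cap [ 405.1 -560.7  245. ]
jerry left corner [ 427.6 -377.9  200. ] [ 471.1 -531.7  200. ] [ 454.1 -461.8    0. ]
350 ymin -627 ymax -425 zmax 220 n481
370 ymin -614 ymax -419 zmax 254 n520
390 ymin -609 ymax -415 zmax 256 n479
410 ymin -595 ymax -409 zmax 249 n459
430 ymin -594 ymax -406 zmax 246 n452
450 ymin -591 ymax -415 zmax 223 n309
470 ymin -589 ymax -496 zmax 219 n113
490 ymin -588 ymax -563 zmax 196 n5
550 ymin -495 ymax -458 zmax 303 n131
570 ymin -505 ymax -447 zmax 302 n207
590 ymin -504 ymax -446 zmax 307 n215
610 ymin -497 ymax -459 zmax 303 n74
```

View pics/topr.png

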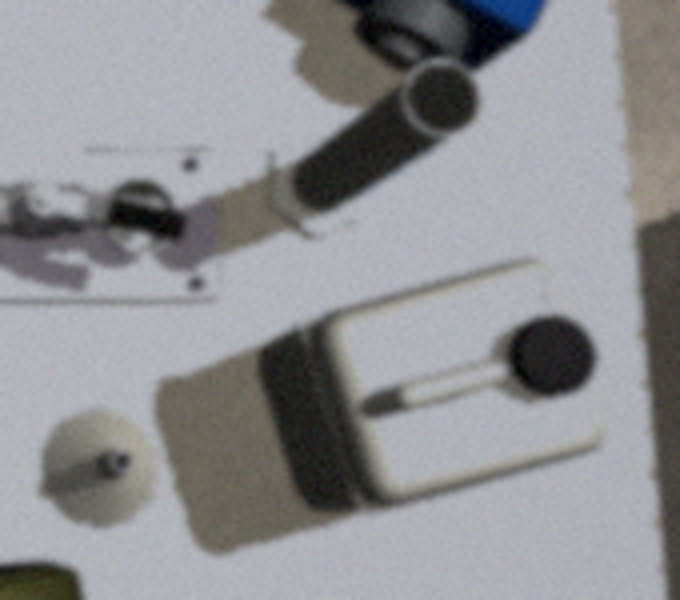

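The jerrycan blocks the direct path: it spans y < -405, x 340–480, and is up to 255 mm tall. I'll route around it at height.

```bash
cat > plan.py <<'E'
import numpy as np,json,sys
def rows(cmd,wps):
    # cmd x y z yaw ; wps list of (x,y,z,yaw,grip)
    c,s=np.cos(cmd[3]),np.sin(cmd[3]);out=[]
    for x,y,z,yw,g in wps:
        dx,dy,dz=x-cmd[0],y-cmd[1],z-cmd[2]
        out.append(f"{c*dx+s*dy:.1f} {s*dx-c*dy:.1f} {-dz:.1f} {cmd[3]-yw:.3f} {g:g}")
    print("; ".join(out))
def after(cmd,row):
    c,s=np.cos(cmd[3]),np.sin(cmd[3]);tx,ty,tz,tw=row[:4]
    return [cmd[0]+c*tx+s*ty,cmd[1]+s*tx-c*ty,cmd[2]-tz,cmd[3]-tw]
E
python3 - <<'E'
from plan import *
y0=.242;w=[]
pts=[(165,-485,240),(200,-440,260),(235,-392,270),(270,-345,270),(310,-315,270),(365,-305,265),(420,-300,255),(475,-297,235),(520,-295,215),(521,-295,185)]
for i,p in enumerate(pts): w.append((*p,min(1.32,y0+.14*i),50))
rows([131.691,-533.991,219.446,y0],w)
E
```

```text
44.1 -39.6 -20.6 0.000 50; 88.8 -74.9 -40.6 -0.140 50; 134.3 -113.1 -50.6 -0.280 50; 179.6 -150.3 -50.6 -0.420 50; 225.6 -169.9 -50.6 -0.560 50; 281.4 -166.4 -45.6 -0.700 50; 336.0 -158.1 -35.6 -0.840 50; 390.1 -147.8 -15.6 -0.980 50; 434.3 -139.0 4.4 -1.078 50; 435.2 -138.7 34.4 -1.078 50
```

Emit:
jog_arm(deltas="44 -40 -21 0 50; 89 -75 -41 -0.14 50; 134 -113 -51 -0.28 50; 180 -150 -51 -0.42 50; 226 -170 -51 -0.56 50; 281 -166 -46 -0.7 50; 336 -158 -36 -0.84 50; 390 -148 -16 -0.98 50; 434 -139 4 -1.078 50; 435 -139 34 -1.078 50", squeeze=25)

```text
clock: 1.35
eef_pos: [522.9, -294.1, 183.9]
eef_rot: [-3.141, -0.0, 1.323]
wrist_force: [-0.2, -0.0, -1.3]
finger_gap: 49.9
```

Run:
```python
from h import *
p,d=optics.camera("side"); cv2.imwrite("pics/s1.png",cv2.resize(p[100:220,220:340,::-1],None,fx=5,fy=5,interpolation=2))
p,d=optics.camera("top"); cv2.imwrite("pics/t1.png",cv2.convertScaleAbs(cv2.resize(p[130:280,270:440,::-1],None,fx=4,fy=4,interpolation=2),alpha=1.6))
```

```text
(no output)
```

View pics/s1.png

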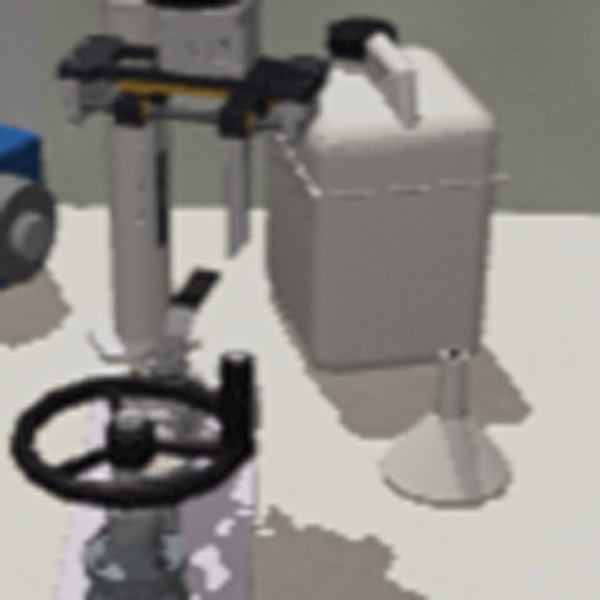

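View pics/t1.png

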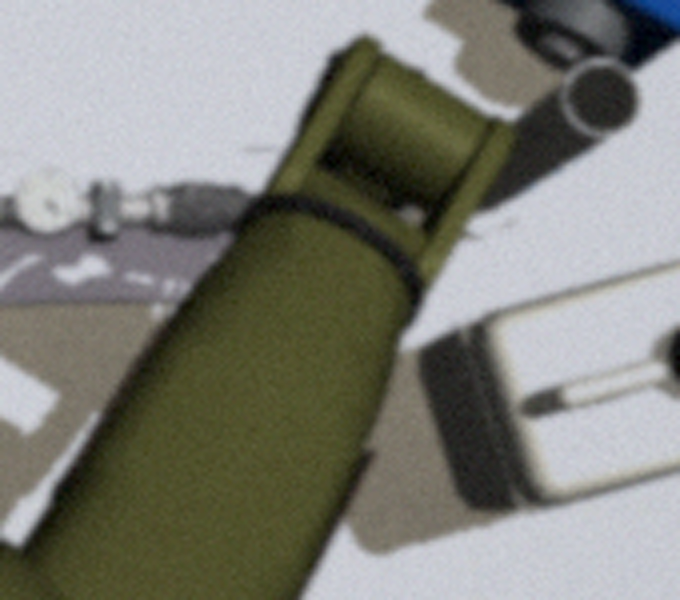

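Side view: the two fingers (zoomed columns ~160 and 237) straddle the dark sleeve at (197,288). Next I'll descend, grip and start the arc.

Run:
```python
from plan import *
cmd=after([131.691,-533.991,219.446,.242],[435,-139,34,-1.078]); print(np.round(cmd,3))
P=np.array([541.5,-218.]);yl=.015
def at(a,z=133,g=10,r=80): 
    t=np.pi+a+yl; return (P[0]+r*np.cos(t),P[1]+r*np.sin(t),z,a+yl,g)
w=[(*cmd[:2],165,cmd[3],50),(*cmd[:2],145,cmd[3],50),(*cmd[:2],133,cmd[3],50)]
w+=[(*cmd[:2],133,cmd[3],10)]*4+[at(a) for a in (1.2,1.06,.92)]
rows(cmd,w)
c2=list(at(.92))[:4]
rows(c2,[at(a) for a in (.78,.64,.5,.36,.22,.1,.02,-.02,-.03,-.03)])
```

```text
[ 520.705 -294.796  185.446    1.32 ]
0.0 0.0 20.4 0.000 50; 0.0 0.0 40.4 0.000 50; 0.0 0.0 52.4 0.000 50; 0.0 0.0 52.4 0.000 10; 0.0 0.0 52.4 0.000 10; 0.0 0.0 52.4 0.000 10; 0.0 0.0 52.4 0.000 10; -0.0 -7.3 52.4 0.105 10; 1.9 -18.3 52.4 0.245 10; 5.4 -29.0 52.4 0.385 10
0.8 -11.2 0.0 0.140 10; 3.1 -22.1 0.0 0.280 10; 7.0 -32.6 0.0 0.420 10; 12.2 -42.5 0.0 0.560 10; 18.8 -51.5 0.0 0.700 10; 25.4 -58.5 0.0 0.820 10; 30.3 -62.7 0.0 0.900 10; 32.8 -64.6 0.0 0.940 10; 33.5 -65.1 0.0 0.950 10; 33.5 -65.1 0.0 0.950 10
```

Emit:
jog_arm(deltas="0 0 20 0 50; 0 0 40 0 50; 0 0 52 0 50; 0 0 52 0 10; 0 0 52 0 10; 0 0 52 0 10; 0 0 52 0 10; 0 -7 52 0.105 10; 2 -18 52 0.245 10; 5.4 -29 52 0.385 10", squeeze=25)

```text
clock: 2.7
eef_pos: [494.0, -282.3, 134.3]
eef_rot: [3.141, -0.0, 0.931]
wrist_force: [0.7, 4.0, 6.8]
finger_gap: 21.6
```

Gripped at a 21.6 mm gap and moving under light forces. I'll finish the swing.

Emit:
jog_arm(deltas="0.8 -11 0 0.14 10; 3 -22 0 0.28 10; 7 -32.5 0 0.42 10; 12 -42.5 0 0.56 10; 19 -51.5 0 0.7 10; 25.5 -58.5 0 0.82 10; 30.5 -62.7 0 0.9 10; 33 -64.6 0 0.94 10; 33.5 -65.6 0 0.95 10; 33.5 -66 0 0.95 10")

```text
clock: 3.95
eef_pos: [460.9, -217.7, 134.3]
eef_rot: [3.138, -0.001, -0.015]
wrist_force: [-0.5, -12.0, 2.5]
finger_gap: 21.7
```

Run:
```python
from h import *
np.set_printoptions(precision=1,suppress=True)
for n in ("top","side"):
    d=np.load(f"pics/{n}0.npy");im=cv2.imread(f"pics/{n}0.png")
    c=optics.get_calibration(n);K,R,t=c["intrinsics"],c["R"],c["t"]
    v,u=np.mgrid[0:384,0:512];P=np.stack([(u-K[0,2])/K[0,0]*d,(v-K[1,2])/K[1,1]*d,d],-1);W=(P-t)@R;W[d==0]=np.nan
    X,Y,Z=W[...,0],W[...,1],W[...,2]
    r=np.hypot(X-538.5,Y-21)
    ang=np.arctan2(Y-21,X-538.5)
    m=(r>56)&(r<69)&(Z>195)&(Z<220)&(np.abs(np.angle(np.exp(1j*(ang-2.93))))>.4)
    print(n,'rim',m.sum(),np.nanpercentile(Z[m],[5,25,50,75,95]))
    m=(r<80)&(Z>245)&(Z<290);print('grip',m.sum(),np.percentile(Z[m],[5,50,80,95]),X[m].mean(),Y[m].mean())
    m=(np.hypot(X-536.6,Y+93.7)<12)&(Z>110)&(Z<140);print('gauge126',m.sum(),np.percentile(Z[m],[25,50,75]))
    m=(np.hypot(X-530,Y-161)<10)&(Z>115)&(Z<145);print('knob130',m.sum(),np.percentile(Z[m],[25,50,75]))
    m=(abs(X-350)<40)&(abs(Y-0)<60)&(abs(Z)<20);print('bench',m.sum(),np.nanmedian(Z[m]))
    m=(abs(X-500)<8)&(abs(Y+0)<150)&(abs(Z-12)<15);print('plate12',m.sum(),np.nanmedian(Z[m]))
    m=(r<8)&(Z>190)&(Z<240);print('hubtop',np.percentile(Z[m],[25,50,75]))
```

```text
top rim 429 [202.7 205.5 207.3 209.4 212.3]
grip 46 [253.1 261.8 265.2 267.1] 475.1060555004406 33.52428982146154
gauge126 46 [122.1 124.5 126.3]
knob130 29 [127.2 128.9 130.4]
bench 862 -1.1548400342397693
plate12 341 10.40653618784325
hubtop [214.4 216.9 219.1]
side rim 206 [202.9 208.2 209.9 210.9 211.9]
grip 69 [247.6 259.2 264.1 265.6] 475.6138675885394 43.39027145017772Traceback (most recent call last):
  File "<stdin>", line 13, in <module>
    return _quantile_unchecked(
        a, q, axis, out, overwrite_input, method, keepdims, weights)
    return _ureduce(a,
                    func=_quantile_ureduce_func,
    ...<5 lines>...
                    overwrite_input=overwrite_input,
                    method=method)
    r = func(a, **kwargs)
    result = _quantile(arr,
                       quantiles=q,
    ...<2 lines>...
                       out=out,
                       weights=wgt)
    slices_having_nans = np.isnan(arr[-1, ...])
                                  ~~~^^^^^^^^^
IndexError: index -1 is out of bounds for axis 0 with size 0
```

Run:
```python
from plan import *
c=after([131.691,-533.991,219.446,.242],[435,-139,34,-1.078])
c=after(c,[5.4,-29,52,.385]);c=after(c,[33.5,-66,0,.95]);print(np.round(c,3))
x,y,z,w=c
W=[(x,y-0.5,z,w,45),(x,y-.5,z,w,45),(x,y,175,w,45),(x,y,225,w,45),(x,y,270,w,50),(x+3,-175,295,-.08,60),(x+6,-120,298,-.16,60),(472,-62,298,-.24,60),(477,-5,298,-.31,60),(477,34,298,-.31,60)]
rows(c,W)
```

```text
[ 4.60742e+02 -2.16222e+02  1.33446e+02 -1.50000e-02]
0.0 0.5 -0.0 0.000 45; 0.0 0.5 -0.0 0.000 45; 0.0 -0.0 -41.6 0.000 45; 0.0 -0.0 -91.6 0.000 45; 0.0 -0.0 -136.6 0.000 50; 2.4 -41.3 -161.6 0.065 60; 4.6 -96.3 -164.6 0.145 60; 8.9 -154.4 -164.6 0.225 60; 13.1 -211.4 -164.6 0.295 60; 12.5 -250.4 -164.6 0.295 60
```

Emit:
jog_arm(deltas="0 0.5 0 0 45; 0 0.5 0 0 45; 0 0 -41.5 0 45; 0 0 -91.5 0 45; 0 0 -136.5 0 50; 2.5 -41.5 -161.5 0.065 60; 4.5 -96.5 -164.5 0.145 60; 9 -154.5 -164.5 0.225 60; 13 -211.5 -164.5 0.295 60; 12.5 -250.5 -164.5 0.295 60")

```text
clock: 5.2
eef_pos: [476.8, 36.4, 297.9]
eef_rot: [-3.141, 0.0, -0.31]
wrist_force: [-0.1, 0.5, -0.2]
finger_gap: 60.1
```

Run:
```python
from h import *
p,d=optics.camera("side"); cv2.imwrite("pics/s2.png",cv2.resize(p[100:250,210:330,::-1],None,fx=4,fy=4,interpolation=2))
p,d=optics.camera("top"); cv2.imwrite("pics/t2.png",cv2.convertScaleAbs(cv2.resize(p[140:280,185:385,::-1],None,fx=4,fy=4,interpolation=2),alpha=1.6))
np.set_printoptions(precision=1,suppress=True)
print(proj("side",[477,34,262]),proj("side",[477,34,284]))
```

```text
[267.  171.2] [267. 164.]
```

View pics/s2.png

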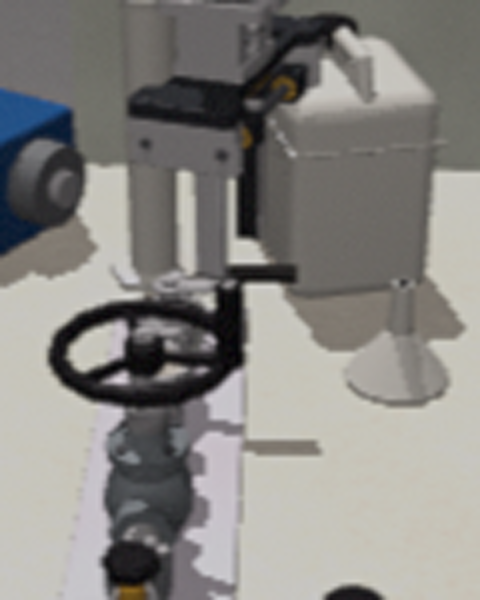

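View pics/t2.png

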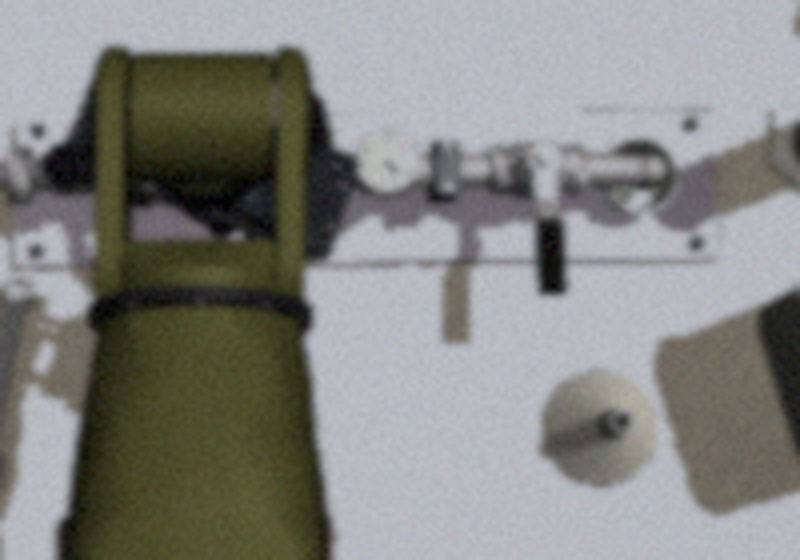

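The top view shows the drain lever square across the pipe (zoomed (551,215)–(551,292)). In the side view the grip top is at pixel (267,171), as predicted. I'll descend onto the crank.

Emit:
jog_arm(deltas="0 0 20 0 60; 0 0 40 0 60; 0 0 55 0 60; 0 0 60 0 60; 0 0 60 0 10; 0 0 60 0 10; 0 0 60 0 10; 0 0 60 0 10; 0 0 60 0 10; 0 0 60 0 10", squeeze=30)

```text
clock: 6.55
eef_pos: [477.3, 34.2, 238.2]
eef_rot: [-3.141, -0.0, -0.31]
wrist_force: [0.9, 4.0, 1.8]
finger_gap: 21.8
```

Run:
```python
from plan import *
c=after([131.691,-533.991,219.446,.242],[435,-139,34,-1.078])
for r in ([5.4,-29,52,.385],[33.5,-66,0,.95],[12.5,-250.5,-164.5,.295],[0,0,60,0]): c=after(c,r)
print(np.round(c,3))
from cell import manip
s=manip.read_state();print(s['eef_pos'],s['joints'],s['wrist_force'],s['moment'],s['finger_gap'])
H=np.array([538,21.]);
d=np.array(c[:2])-H;r=np.hypot(*d);phi=np.arctan2(d[1],d[0]);print(r,np.degrees(phi))
R=62.
def at(deg):  # deg turned
    p=phi+np.radians(deg);return (H[0]+R*np.cos(p),H[1]+R*np.sin(p),c[2]+deg/60.,c[3],10)
rows(c,[at(a) for a in (2,6,12,18,24,30,36,41,45,45)])
rows(at(45)[:4],[at(a) for a in np.linspace(52,110,10)])
```

```text
[ 4.76997e+02  3.40630e+01  2.37946e+02 -3.10000e-01]
[477.27388251  34.23360761 238.19693409] [-5.21533974e-03  1.23819011e-01  1.68985181e+00  4.90946335e-04
  1.32726354e+00  1.87549001e+00] [0.86201628 4.04221828 1.76695589] [ 0.80151366 -0.17409148  0.02500402] 21.770430543318124
62.38542244392141 167.91357704069281
0.6 2.1 -0.0 0.000 10; 1.4 6.4 -0.1 0.000 10; 3.0 12.7 -0.2 0.000 10; 5.3 18.7 -0.3 0.000 10; 8.2 24.5 -0.4 0.000 10; 11.7 30.0 -0.5 0.000 10; 15.8 35.1 -0.6 0.000 10; 19.5 38.9 -0.7 0.000 10; 22.8 41.8 -0.8 0.000 10; 22.8 41.8 -0.8 0.000 10
6.1 4.4 -0.1 0.000 10; 12.2 7.8 -0.2 0.000 10; 18.7 10.5 -0.3 0.000 10; 25.4 12.5 -0.4 0.000 10; 32.2 13.6 -0.5 0.000 10; 39.2 14.0 -0.7 0.000 10; 46.1 13.7 -0.8 0.000 10; 53.0 12.5 -0.9 0.000 10; 59.7 10.6 -1.0 0.000 10; 66.2 7.9 -1.1 0.000 10
```

Emit:
jog_arm(deltas="0.6 2 0 0 10; 1.5 6.5 -0.1 0 10; 3 12.5 -0.2 0 10; 5.3 18.7 -0.3 0 10; 8.2 24.5 -0.4 0 10; 11.7 30 -0.5 0 10; 15.8 35 -0.6 0 10; 19.5 39 -0.7 0 10; 22.8 41.8 -0.8 0 10; 22.8 41.8 -0.8 0 10")

```text
clock: 7.8
eef_pos: [486.9, -12.7, 238.7]
eef_rot: [-3.14, -0.001, -0.311]
wrist_force: [8.9, 8.6, -0.6]
finger_gap: 21.5
```

```bash
cat > wh.py <<'E'
from plan import *
from cell import manip
H=np.array([538,21.]);R=62.;Z0=237.946;P0=167.91
def at(deg,g=10,yaw=-.31,dz=0,H=None,R=None):
    H=globals()['H'] if H is None else H;R=globals()['R'] if R is None else R
    p=np.radians(P0+deg);return (H[0]+R*np.cos(p),H[1]+R*np.sin(p),Z0+deg/60.+dz,yaw,g)
def st(H=H):
    s=manip.read_state();d=np.array(s['eef_pos'][:2])-H;p=np.arctan2(d[1],d[0]);f=s['wrist_force']
    er=np.array([np.cos(p),np.sin(p)]);et=np.array([-er[1],er[0]])
    print('clk %.2f turned %.2f r %.2f z %.2f | Frad %.2f Ftan %.2f Fz %.2f gap %.2f yaw %.3f j6 %.2f Mz %.3f'%(s['clock'],(np.degrees(p)-P0)%360,np.hypot(*d),s['eef_pos'][2],f[:2]@er,f[:2]@et,f[2],s['finger_gap'],s['eef_rot'][2],s['joints'][5],s['moment'][2]))
E
python3 -c "
from wh import *
st()
c=after([476.997,34.063,237.946,-.31],[22.8,41.8,-.8,0]);print(np.round(c,3))
rows(c,[at(a) for a in np.linspace(52,110,10)])"
```

```text
clk 7.80 turned 45.50 r 61.19 z 238.66 | Frad -12.19 Ftan -2.29 Fz -0.64 gap 21.54 yaw -0.311 j6 1.78 Mz 0.000
[ 4.85959e+02 -1.27000e+01  2.38746e+02 -3.10000e-01]
6.1 4.4 -0.1 0.000 10; 12.2 7.8 -0.2 0.000 10; 18.6 10.5 -0.3 0.000 10; 25.3 12.4 -0.4 0.000 10; 32.2 13.6 -0.5 0.000 10; 39.2 14.0 -0.6 0.000 10; 46.1 13.7 -0.7 0.000 10; 53.0 12.5 -0.8 0.000 10; 59.7 10.6 -0.9 0.000 10; 66.1 7.9 -1.0 0.000 10
```

```bash
sed -i 's/H=np.array(\[538,21.\])/H=np.array([538.2,22.2])/' wh.py
python3 -c "
from wh import *
st()
rows([485.959,-12.7,238.746,-.31],[at(a) for a in (49,54,60,67,74,81,88,94,98,100)])"
```

```text
clk 7.80 turned 46.32 r 62.02 z 238.66 | Frad -12.22 Ftan -2.12 Fz -0.64 gap 21.54 yaw -0.311 j6 1.78 Mz 0.000
3.3 1.4 -0.0 0.000 10; 7.8 4.3 -0.1 0.000 10; 13.6 7.3 -0.2 0.000 10; 20.6 10.0 -0.3 0.000 10; 28.0 11.8 -0.4 0.000 10; 35.5 12.7 -0.5 0.000 10; 43.1 12.7 -0.7 0.000 10; 49.5 11.9 -0.8 0.000 10; 53.8 11.1 -0.8 0.000 10; 55.9 10.5 -0.9 0.000 10
```

Emit:
jog_arm(deltas="3.3 1.4 0 0 10; 7.8 4.3 -0.1 0 10; 13.6 7.3 -0.2 0 10; 20.6 10 -0.3 0 10; 28 11.8 -0.4 0 10; 35.5 12.7 -0.5 0 10; 43 12.7 -0.7 0 10; 49.5 12 -0.8 0 10; 54 11 -0.8 0 10; 56 10.5 -0.9 0 10")

```text
clock: 9.05
eef_pos: [535.9, -39.4, 239.4]
eef_rot: [-3.14, 0.002, -0.31]
wrist_force: [-2.9, 9.0, 5.0]
finger_gap: 21.5
```

```bash
python3 -c "
from wh import *
st()
c=after([485.959,-12.7,238.746,-.31],[56,10.5,-.9,0]);print(np.round(c,3))
rows(c,[at(a) for a in (104,110,117,125,133,140,147,153,158,160)])"
```

```text
clk 9.05 turned 99.93 r 61.66 z 239.38 | Frad -8.87 Ftan -3.25 Fz 4.99 gap 21.53 yaw -0.310 j6 1.74 Mz 0.039
[ 5.36087e+02 -3.97830e+01  2.39646e+02 -3.10000e-01]
4.0 -1.3 -0.0 0.000 10; 10.0 -3.8 -0.1 0.000 10; 16.6 -7.5 -0.2 0.000 10; 23.5 -12.6 -0.4 0.000 10; 29.7 -18.7 -0.5 0.000 10; 34.3 -24.7 -0.6 0.000 10; 38.2 -31.2 -0.7 0.000 10; 40.9 -37.1 -0.8 0.000 10; 42.6 -42.2 -0.9 0.000 10; 43.2 -44.3 -1.0 0.000 10
```

```bash
sed -i 's/538.2,22.2/538.2,22.8/' wh.py
python3 -c "
from wh import *
rows([536.087,-39.783,239.646,-.31],[at(a) for a in (104,110,117,125,133,140,147,153,158,160)])"
```

```text
3.8 -1.9 -0.0 0.000 10; 9.8 -4.4 -0.1 0.000 10; 16.4 -8.1 -0.2 0.000 10; 23.3 -13.2 -0.4 0.000 10; 29.5 -19.3 -0.5 0.000 10; 34.1 -25.3 -0.6 0.000 10; 38.0 -31.8 -0.8 0.000 10; 40.7 -37.7 -0.9 0.000 10; 42.4 -42.8 -0.9 0.000 10; 43.0 -44.9 -1.0 0.000 10
```

Emit:
jog_arm(deltas="3.8 -1.9 0 0 10; 9.8 -4.4 -0.1 0 10; 16.4 -8 -0.2 0 10; 23.3 -13.2 -0.4 0 10; 29.5 -19.3 -0.5 0 10; 34 -25.3 -0.6 0 10; 38 -31.8 -0.8 0 10; 40.7 -37.7 -0.9 0 10; 42.4 -42.8 -0.9 0 10; 43 -45 -1 0 10")

```text
clock: 10.3
eef_pos: [590.5, -11.2, 240.6]
eef_rot: [3.14, 0.001, -0.311]
wrist_force: [-4.5, -2.0, 4.8]
finger_gap: 21.3
```

```bash
python3 -c "
from wh import *
st()
c=after([536.087,-39.783,239.646,-.31],[43,-45,-1,0]);print(np.round(c,3))
rows(c,[at(a) for a in (164,170,177,185,193,200,207,213,218,220)])"
```

```text
clk 10.30 turned 159.06 r 62.35 z 240.55 | Frad -2.71 Ftan -4.18 Fz 4.82 gap 21.30 yaw -0.311 j6 1.80 Mz 0.007
[ 5.90765e+02 -1.00460e+01  2.40646e+02 -3.10000e-01]
0.9 -4.1 -0.0 0.000 10; 1.7 -10.6 -0.1 0.000 10; 1.9 -18.1 -0.2 0.000 10; 0.8 -26.7 -0.4 0.000 10; -1.3 -35.1 -0.5 0.000 10; -4.2 -42.1 -0.6 0.000 10; -7.9 -48.7 -0.8 0.000 10; -11.7 -54.0 -0.9 0.000 10; -15.2 -58.1 -0.9 0.000 10; -16.8 -59.6 -1.0 0.000 10
```

Emit:
jog_arm(deltas="0.9 -4 0 0 10; 1.7 -10.6 -0.1 0 10; 1.9 -18 -0.2 0 10; 0.8 -26.7 -0.4 0 10; -1.3 -35 -0.5 0 10; -4.2 -42 -0.6 0 10; -7.9 -48.7 -0.8 0 10; -11.7 -54 -0.9 0 10; -15.2 -58 -0.9 0 10; -16.8 -59.6 -1 0 10")

```text
clock: 11.55
eef_pos: [593.3, 51.8, 241.9]
eef_rot: [-3.141, -0.001, -0.31]
wrist_force: [5.8, -1.4, 5.1]
finger_gap: 21.2
```

```bash
python3 -c "
from wh import *
st()
c=after([590.765,-10.046,240.646,-.31],[-16.8,-59.6,-1,0]);print(np.round(c,3))
rows(c,[at(a) for a in (223,227,232,237,242,247,252,256,259,260)])"
```

```text
clk 11.55 turned 219.82 r 62.29 z 241.92 | Frad 4.47 Ftan -3.98 Fz 5.11 gap 21.22 yaw -0.310 j6 1.91 Mz 0.007
[ 5.92947e+02  5.18380e+01  2.41646e+02 -3.10000e-01]
-2.3 -2.2 -0.0 0.000 10; -5.7 -4.9 -0.1 0.000 10; -10.1 -8.0 -0.2 0.000 10; -14.8 -10.7 -0.2 0.000 10; -19.7 -13.0 -0.3 0.000 10; -24.8 -14.8 -0.4 0.000 10; -30.0 -16.2 -0.5 0.000 10; -34.3 -17.0 -0.6 0.000 10; -37.5 -17.4 -0.6 0.000 10; -38.6 -17.5 -0.6 0.000 10
```

Emit:
jog_arm(deltas="-2.3 -2.2 0 0 10; -5.7 -4.9 -0.1 0 10; -10 -8 -0.2 0 10; -14.8 -10.7 -0.2 0 10; -19.7 -13 -0.3 0 10; -24.8 -14.8 -0.4 0 10; -30 -16.2 -0.5 0 10; -33 -16.7 -0.6 0 10; -34.3 -17 -0.6 0 10; -34.3 -17 -0.6 0 10")

```text
clock: 12.8
eef_pos: [565.8, 78.8, 242.5]
eef_rot: [-3.141, -0.001, -0.31]
wrist_force: [4.0, 1.8, 4.5]
finger_gap: 21.4
```

```bash
sed -i 's/538.2,22.8/538.4,22.9/' wh.py; python3 -c "
from wh import *
st()
c=after([592.947,51.838,241.646,-.31],[-34.3,-17,-.6,0]);print(np.round(c,3))
s=manip.read_state();print(s['joints'][5],s['joints'][0])
# aligned yaw at turned a : tangent dir
for a in (256,):
  print(np.degrees(np.radians(P0+a+90)%np.pi))
rows(c,[at(256,yaw=-.31)]*3+[at(a,yaw=-.31+np.radians(max(0,a-258))*1) for a in (258,260,262,264,266,268,268)])"
```

```text
clk 12.80 turned 255.94 r 62.26 z 242.50 | Frad 3.42 Ftan -2.79 Fz 4.47 gap 21.43 yaw -0.310 j6 1.95 Mz -0.021
[ 5.65468e+02  7.84910e+01  2.42246e+02 -3.10000e-01]
1.9545428470396684 0.07395213057763271
153.90999999999994
0.2 -0.1 0.0 0.000 10; 0.2 -0.1 0.0 0.000 10; 0.2 -0.1 0.0 0.000 10; -2.0 -0.4 -0.0 0.000 10; -4.1 -0.6 -0.0 -0.035 10; -6.3 -0.8 -0.1 -0.070 10; -8.5 -0.8 -0.1 -0.105 10; -10.6 -0.8 -0.1 -0.140 10; -12.8 -0.7 -0.2 -0.175 10; -12.8 -0.7 -0.2 -0.175 10
```

Emit:
jog_arm(deltas="0.2 0 0 0 10; 0.2 0 0 0 10; 0.2 0 0 0 10; -2 -0.4 0 0 10; -4.1 -0.6 0 0 10; -6.3 -0.8 -0.1 0 10; -8.5 -0.8 -0.1 -0.035 10; -10.6 -0.8 -0.1 -0.07 10; -12.8 -0.7 -0.2 -0.105 10; -12.8 -0.7 -0.2 -0.105 10", squeeze=7)

```text
clock: 14.05
eef_pos: [553.7, 83.3, 242.6]
eef_rot: [-3.141, -0.0, -0.204]
wrist_force: [4.6, 3.2, 4.5]
finger_gap: 21.8
```

```bash
cat >> wh.py <<'E'
def ya(a): return -.31+np.radians(a-262)
E
python3 -c "
from wh import *
st()
c=after([565.468,78.491,242.246,-.31],[-12.8,-.7,-.2,-.105]);print(np.round(c,3))
rows(c,[at(a,yaw=ya(a)) for a in (270,272,274,276,278,280,282,284,285,285)])"
```

```text
clk 14.05 turned 267.91 r 62.31 z 242.58 | Frad 4.27 Ftan -3.71 Fz 4.46 gap 21.80 yaw -0.204 j6 1.86 Mz 0.010
[ 5.53492e+02  8.30620e+01  2.42446e+02 -2.05000e-01]
-2.2 -0.0 -0.0 -0.035 10; -4.3 0.0 -0.0 -0.070 10; -6.5 0.1 -0.1 -0.104 10; -8.6 0.3 -0.1 -0.139 10; -10.8 0.5 -0.1 -0.174 10; -12.9 0.9 -0.2 -0.209 10; -15.1 1.3 -0.2 -0.244 10; -17.2 1.7 -0.2 -0.279 10; -18.2 2.0 -0.2 -0.296 10; -18.2 2.0 -0.2 -0.296 10
```

Emit:
jog_arm(deltas="-2.2 0 0 -0.035 10; -4.3 0 0 -0.07 10; -6.5 0.1 -0.1 -0.105 10; -8.6 0.3 -0.1 -0.14 10; -10.8 0.5 -0.1 -0.175 10; -12.9 0.9 -0.2 -0.21 10; -15 1.3 -0.2 -0.245 10; -17.2 1.7 -0.2 -0.28 10; -18.2 2 -0.2 -0.295 10; -18.2 2 -0.2 -0.295 10")

```text
clock: 15.3
eef_pos: [535.4, 85.2, 242.8]
eef_rot: [-3.141, -0.0, 0.09]
wrist_force: [3.0, 3.7, 5.3]
finger_gap: 21.7
```

```bash
python3 -c "
from wh import *
from h import *
st()
p,d=optics.camera('side'); cv2.imwrite('pics/s3.png',cv2.resize(p[120:220,210:310,::-1],None,fx=6,fy=6,interpolation=2))
c=after([553.492,83.062,242.446,-.205],[-18.2,2,-.2,-.295]);print(np.round(c,3))
rows(c,[at(a,yaw=ya(a)) for a in (287,289,291,293,295,297,299,301,302,302)])"
```

```text
clk 15.30 turned 284.86 r 62.33 z 242.80 | Frad 3.53 Ftan -3.20 Fz 5.31 gap 21.66 yaw 0.090 j6 1.57 Mz -0.005
[5.35266e+02 8.48090e+01 2.42646e+02 9.00000e-02]
-2.2 -0.1 -0.1 -0.036 10; -4.3 -0.0 -0.1 -0.071 10; -6.5 0.1 -0.2 -0.106 10; -8.7 0.3 -0.2 -0.141 10; -10.8 0.5 -0.2 -0.176 10; -12.9 0.8 -0.2 -0.211 10; -15.1 1.2 -0.3 -0.246 10; -17.2 1.7 -0.3 -0.281 10; -18.2 2.0 -0.3 -0.298 10; -18.2 2.0 -0.3 -0.298 10
```

View pics/s3.png

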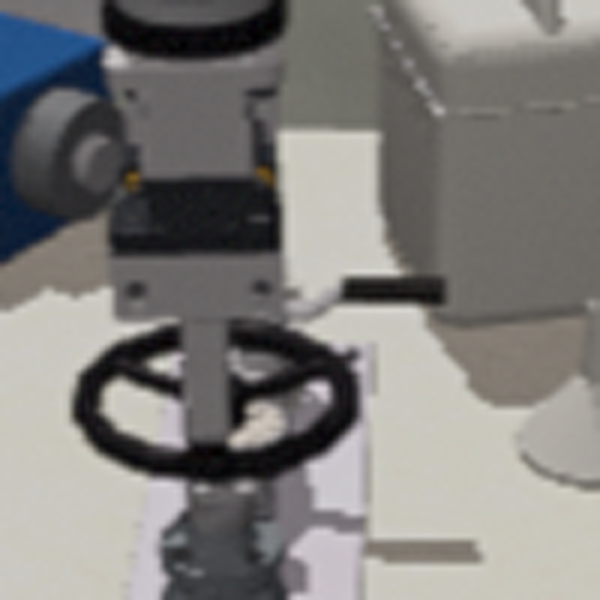

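The wheel is following the fingers: the grip is behind the finger at zoomed (212,400), and the lever is still square. On with the careful stepping.

Emit:
jog_arm(deltas="-2.2 0 -0.1 -0.035 10; -4.3 0 -0.1 -0.07 10; -6.5 0.1 -0.2 -0.105 10; -8.7 0.3 -0.2 -0.14 10; -10.8 0.5 -0.2 -0.175 10; -12.9 0.8 -0.2 -0.21 10; -15 1.2 -0.3 -0.245 10; -17.2 1.7 -0.3 -0.28 10; -18.2 2 -0.3 -0.3 10; -18.2 2 -0.3 -0.3 10")

```text
clock: 16.6
eef_pos: [517.3, 81.6, 243.0]
eef_rot: [-3.141, -0.0, 0.39]
wrist_force: [1.7, 4.9, 5.8]
finger_gap: 21.9
```

```bash
python3 -c "
from wh import *
st()
c=after([535.266,84.809,242.646,.09],[-18.2,2,-.3,-.3]);print(np.round(c,3))
rows(c,[at(a,yaw=ya(a)) for a in np.r_[302+2.2*np.arange(1,10),302+19.8]])"
```

```text
clk 16.60 turned 301.88 r 62.33 z 243.04 | Frad 4.07 Ftan -3.28 Fz 5.84 gap 21.89 yaw 0.390 j6 1.27 Mz -0.010
[5.17319e+02 8.11810e+01 2.42946e+02 3.90000e-01]
-2.4 -0.1 -0.1 -0.037 10; -4.8 -0.0 -0.1 -0.075 10; -7.2 0.1 -0.1 -0.113 10; -9.5 0.3 -0.2 -0.152 10; -11.9 0.6 -0.2 -0.190 10; -14.2 1.0 -0.3 -0.229 10; -16.6 1.5 -0.3 -0.267 10; -18.9 2.1 -0.3 -0.305 10; -21.2 2.7 -0.4 -0.344 10; -21.2 2.7 -0.4 -0.344 10
```

Emit:
jog_arm(deltas="-2.4 -0.2 -0.1 -0.037 10; -4.8 -0.2 -0.1 -0.075 10; -7.2 0 -0.1 -0.113 10; -9.5 0.1 -0.2 -0.152 10; -11.9 0.4 -0.2 -0.19 10; -14.2 0.8 -0.3 -0.229 10; -16.6 1.2 -0.3 -0.267 10; -18.9 1.8 -0.3 -0.305 10; -21.2 2.4 -0.4 -0.344 10; -21.2 2.4 -0.4 -0.344 10")

```text
clock: 17.85
eef_pos: [498.6, 71.0, 243.3]
eef_rot: [-3.141, -0.0, 0.734]
wrist_force: [1.3, 3.7, 2.8]
finger_gap: 22.4
```

```bash
sed -i 's/R=62\./R=62.3/' wh.py; python3 -c "
from wh import *
st()
c=after([517.319,81.181,242.946,.39],[-21.2,2.4,-.4,-.344]);print(np.round(c,3))
rows(c,[at(a,yaw=ya(a)) for a in np.r_[321.8+2.2*np.arange(1,10),321.8+19.8]])"
```

```text
clk 17.85 turned 321.72 r 62.42 z 243.34 | Frad 2.00 Ftan -3.38 Fz 2.76 gap 22.40 yaw 0.734 j6 0.91 Mz -0.045
[498.623  70.901 243.346   0.734]
-2.5 -0.0 -0.0 -0.038 10; -4.9 0.0 -0.0 -0.077 10; -7.2 0.2 -0.1 -0.115 10; -9.6 0.4 -0.1 -0.153 10; -12.0 0.7 -0.1 -0.192 10; -14.4 1.1 -0.2 -0.230 10; -16.7 1.6 -0.2 -0.268 10; -19.0 2.2 -0.3 -0.307 10; -21.3 2.9 -0.3 -0.345 10; -21.3 2.9 -0.3 -0.345 10
```

Emit:
jog_arm(deltas="-2.4 0 0 -0.038 10; -4.8 0 0 -0.077 10; -7.2 0.2 -0.1 -0.115 10; -9.6 0.4 -0.1 -0.153 10; -12 0.7 -0.1 -0.192 10; -14.4 1.1 -0.2 -0.23 10; -16.7 1.6 -0.2 -0.268 10; -19 2.2 -0.3 -0.307 10; -21.3 2.9 -0.3 -0.345 10; -21.3 2.9 -0.3 -0.345 10")

```text
clock: 19.1
eef_pos: [484.7, 54.6, 243.6]
eef_rot: [-3.141, -0.0, 1.078]
wrist_force: [1.2, 3.8, 5.5]
finger_gap: 22.0
```

```bash
python3 -c "
from wh import *
st()
c=after([498.623,70.901,243.346,.734],[-21.3,2.9,-.3,-.345]);print(np.round(c,3))
rows(c,[at(a,yaw=ya(a)) for a in np.r_[341.6+2.2*np.arange(1,10),341.6+19.8]])"
```

```text
clk 19.10 turned 341.54 r 62.33 z 243.64 | Frad 0.95 Ftan -3.89 Fz 5.48 gap 22.01 yaw 1.078 j6 0.53 Mz -0.060
[484.75   54.48  243.646   1.079]
-2.4 -0.1 -0.0 -0.039 10; -4.8 -0.1 -0.1 -0.077 10; -7.2 0.1 -0.1 -0.115 10; -9.5 0.3 -0.1 -0.154 10; -11.9 0.6 -0.2 -0.192 10; -14.3 1.0 -0.2 -0.231 10; -16.6 1.5 -0.2 -0.269 10; -18.9 2.1 -0.3 -0.307 10; -21.2 2.8 -0.3 -0.346 10; -21.2 2.8 -0.3 -0.346 10
```

Emit:
jog_arm(deltas="-2.4 -0.1 0 -0.039 10; -4.8 -0.1 -0.1 -0.077 10; -7.2 0.1 -0.1 -0.115 10; -9.5 0.3 -0.1 -0.154 10; -11.9 0.6 -0.2 -0.192 10; -14.3 1 -0.2 -0.231 10; -16.6 1.5 -0.2 -0.269 10; -18.9 2.1 -0.3 -0.307 10; -21.2 2.8 -0.3 -0.346 10; -21.2 2.8 -0.3 -0.346 10")

```text
clock: 20.35
eef_pos: [477.2, 34.5, 243.9]
eef_rot: [-3.141, -0.0, 1.424]
wrist_force: [0.4, 4.2, 4.8]
finger_gap: 21.8
```

```bash
python3 -c "
from wh import *
st()
c=after([484.75,54.48,243.646,1.079],[-21.2,2.8,-.3,-.346]);print(np.round(c,3))
rows(c,[at(a,yaw=ya(a)) for a in np.r_[361.4+2.2*np.arange(1,10),361.4+19.8]])"
```

```text
clk 20.35 turned 1.35 r 62.25 z 243.91 | Frad 0.38 Ftan -4.17 Fz 4.76 gap 21.83 yaw 1.424 j6 0.14 Mz -0.041
[477.207  34.47  243.946   1.425]
-2.4 -0.1 -0.1 -0.038 10; -4.8 -0.0 -0.1 -0.077 10; -7.2 0.1 -0.1 -0.115 10; -9.6 0.3 -0.2 -0.153 10; -11.9 0.6 -0.2 -0.192 10; -14.3 1.0 -0.2 -0.230 10; -16.6 1.5 -0.3 -0.269 10; -19.0 2.1 -0.3 -0.307 10; -21.3 2.8 -0.4 -0.345 10; -21.3 2.8 -0.4 -0.345 10
```

Emit:
jog_arm(deltas="-2.4 -0.1 -0.1 -0.038 10; -4.8 0 -0.1 -0.077 10; -7.2 0.1 -0.1 -0.115 10; -9.6 0.3 -0.2 -0.153 10; -11.9 0.6 -0.2 -0.192 10; -14.3 1 -0.2 -0.23 10; -16.6 1.5 -0.3 -0.269 10; -19 2.1 -0.3 -0.307 10; -21.3 2.8 -0.4 -0.345 10; -21.3 2.8 -0.4 -0.345 10")

```text
clock: 21.6
eef_pos: [477.3, 13.2, 244.0]
eef_rot: [3.141, -0.001, 1.769]
wrist_force: [6.6, 5.0, 1.6]
finger_gap: 21.5
```

```bash
python3 -c "
from wh import *
st()
c=after([477.207,34.47,243.946,1.425],[-21.3,2.8,-.4,-.345]);print(np.round(c,3))
rows(c,[at(a,yaw=ya(a)) for a in np.r_[381.2+2.2*np.arange(1,10),381.2+19.8]])"
```

```text
clk 21.60 turned 21.11 r 61.82 z 244.04 | Frad -7.27 Ftan -3.86 Fz 1.58 gap 21.49 yaw 1.769 j6 -0.25 Mz -0.116
[476.883  12.989 244.346   1.77 ]
-2.3 -0.0 0.0 -0.039 10; -4.7 0.0 -0.0 -0.077 10; -7.1 0.1 -0.1 -0.116 10; -9.5 0.4 -0.1 -0.154 10; -11.9 0.7 -0.1 -0.192 10; -14.2 1.1 -0.2 -0.231 10; -16.6 1.6 -0.2 -0.269 10; -18.9 2.2 -0.2 -0.308 10; -21.2 2.8 -0.3 -0.346 10; -21.2 2.8 -0.3 -0.346 10
```

```bash
python3 -c "
from wh import *
from h import *
p,d=optics.camera('side'); cv2.imwrite('pics/s4.png',cv2.resize(p[120:220,210:310,::-1],None,fx=6,fy=6,interpolation=2))
rows([476.883,12.989,244.346,1.77],[at(a,yaw=ya(a),R=61.7) for a in np.r_[381.2+2.2*np.arange(1,10),381.2+19.8]])"
```

```text
-2.3 0.6 0.0 -0.039 10; -4.7 0.6 -0.0 -0.077 10; -7.1 0.7 -0.1 -0.116 10; -9.4 1.0 -0.1 -0.154 10; -11.8 1.3 -0.1 -0.192 10; -14.1 1.7 -0.2 -0.231 10; -16.4 2.2 -0.2 -0.269 10; -18.7 2.7 -0.2 -0.308 10; -21.0 3.4 -0.3 -0.346 10; -21.0 3.4 -0.3 -0.346 10
```

View pics/s4.png

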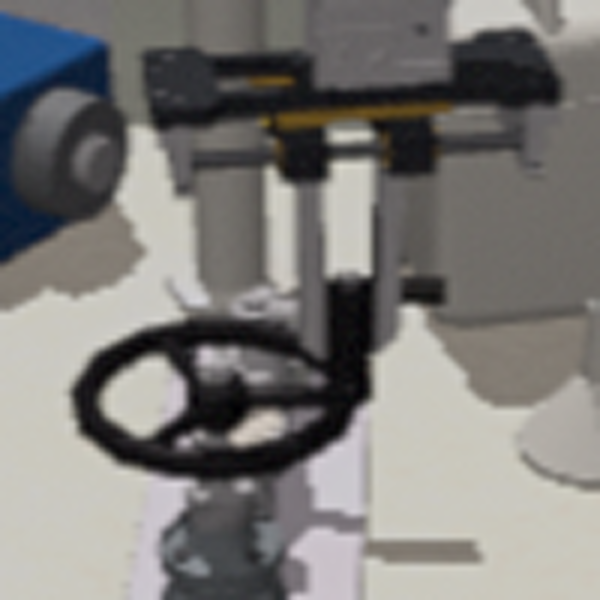

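The barrel (zoomed (350,330)) sits centred between the fingers and the wheel is following. Continuing.

Emit:
jog_arm(deltas="-2.3 0.4 0 -0.039 10; -4.7 0.6 0 -0.077 10; -7.1 0.7 -0.1 -0.116 10; -9.4 1 -0.1 -0.154 10; -11.8 1.3 -0.1 -0.192 10; -14.1 1.7 -0.2 -0.231 10; -16.4 2.2 -0.2 -0.269 10; -18.7 2.7 -0.2 -0.308 10; -21 3.4 -0.3 -0.346 10; -21 3.4 -0.3 -0.346 10")

```text
clock: 22.9
eef_pos: [484.1, -7.2, 244.0]
eef_rot: [-3.14, -0.001, 2.114]
wrist_force: [-0.3, 0.8, -0.2]
finger_gap: 9.9
```

```bash
python3 -c "
from wh import *
st()
c=after([476.883,12.989,244.346,1.77],[-21,3.4,-.3,-.346]);print(np.round(c,3))
rows(c,[at(a,yaw=ya(a),R=61.7) for a in np.r_[401+2.2*np.arange(1,10),401+19.8]])"
```

```text
clk 22.90 turned 41.10 r 62.07 z 243.98 | Frad -0.11 Ftan -0.89 Fz -0.18 gap 9.93 yaw 2.114 j6 -0.63 Mz 0.005
[484.371  -6.923 244.646   2.116]
-2.4 -0.0 -0.0 -0.038 10; -4.8 0.0 -0.1 -0.077 10; -7.1 0.1 -0.1 -0.115 10; -9.5 0.4 -0.1 -0.154 10; -11.8 0.7 -0.2 -0.192 10; -14.2 1.1 -0.2 -0.230 10; -16.5 1.6 -0.2 -0.269 10; -18.8 2.1 -0.3 -0.307 10; -21.0 2.8 -0.3 -0.346 10; -21.0 2.8 -0.3 -0.346 10
```

The gap is 9.9 mm, so the barrel has slipped out, which is what the soft grip was meant to do at the stop. I'll check where the wheel is.

```bash
python3 -c "
from wh import *
from h import *
p,d=optics.camera('side'); cv2.imwrite('pics/s5.png',cv2.resize(p[120:220,210:310,::-1],None,fx=6,fy=6,interpolation=2))
for a in (370,375,380,385,390,395,400):
  x=at(a); print(a,[np.round((proj('side',[x[0],x[1],z])-[210,120])*6,0) for z in (269,219)])
"
```

```text
370 [array([345., 284.]), array([344., 380.])]
375 [array([345., 279.]), array([345., 374.])]
380 [array([345., 273.]), array([344., 368.])]
385 [array([343., 268.]), array([343., 363.])]
390 [array([340., 263.]), array([340., 357.])]
395 [array([337., 257.]), array([337., 352.])]
400 [array([332., 252.]), array([332., 346.])]
```

View pics/s5.png

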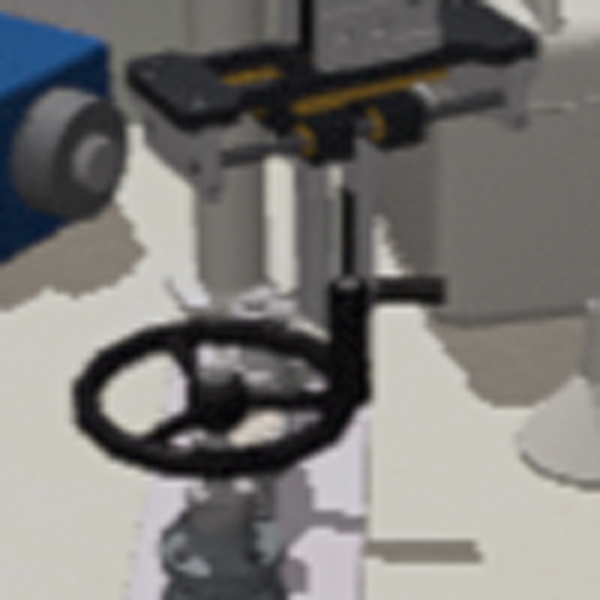

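```bash
python3 -c "
from wh import *
from h import *
np.set_printoptions(precision=2,suppress=True)
im=cv2.imread('pics/s5.png')
for q in ((348,284),(348,282)):
  X=ray('side',210+q[0]/6,120+q[1]/6,268.2);d=X[:2]-H;print(X,np.hypot(*d),(np.degrees(np.arctan2(d[1],d[0]))-P0)%360)
X=ray('side',210+230/4,100+285/4,262);print(X)
p0=cv2.imread('pics/side0.png')
X=ray('side',210+218/3.8,140+122/3.8,262);print(X)
cv2.imwrite('pics/cmp.png',np.hstack([cv2.resize(p0[155:200,245:285],None,fx=8,fy=8,interpolation=2),cv2.resize(cv2.resize(im,(100,100))[35:80,35:75],None,fx=8,fy=8)]))
"
```

```text
[474.76  23.14 268.2 ] 63.64119186917627 11.877350984249716
[474.85  21.2  268.2 ] 63.57669696200968 13.622995120757992
[475.6   34.08 262.  ]
[475.73  38.92 262.  ]
```

View pics/cmp.png

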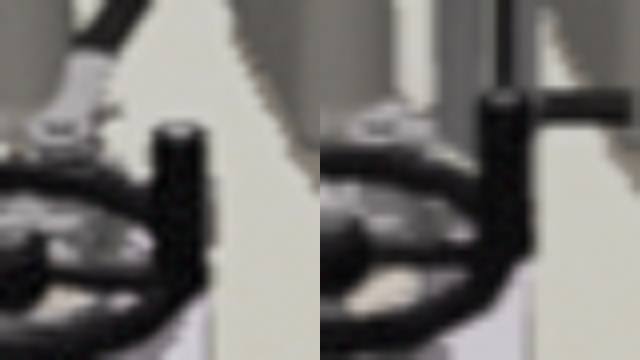

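```bash
python3 -c "
from wh import *
c=[484.371,-6.923,244.646,2.116]
rows(c,[at(401,yaw=ya(401),g=50)]*3+[at(a,yaw=ya(a),R=62,g=50) for a in (394,386,378,369)]+[at(369,yaw=ya(369),g=10)]*3)"
```

```text
0.0 -0.6 0.0 -0.000 50; 0.0 -0.6 0.0 -0.000 50; 0.0 -0.6 0.0 -0.000 50; 7.5 0.5 0.1 0.122 50; 15.9 2.5 0.3 0.262 50; 24.0 5.6 0.4 0.401 50; 32.4 10.5 0.5 0.558 50; 32.6 10.2 0.5 0.558 10; 32.6 10.2 0.5 0.558 10; 32.6 10.2 0.5 0.558 10
```

Emit:
jog_arm(deltas="0 0 0 0 50; 0 0 0 0 50; 0 0 0 0 50; 7.5 0.5 0.1 0.122 50; 16 2.5 0.3 0.262 50; 24 5.6 0.4 0.401 50; 32.5 10.4 0.5 0.558 50; 32.5 10.4 0.5 0.558 10; 32.5 10.4 0.5 0.558 10; 32.5 10.4 0.5 0.558 10", squeeze=12)

```text
clock: 24.2
eef_pos: [476.5, 25.9, 244.1]
eef_rot: [-3.142, 0.0, 1.559]
wrist_force: [0.6, 1.5, -0.4]
finger_gap: 23.6
```

```bash
python3 -c "
from wh import *
from h import *
st()
p,d=optics.camera('side'); cv2.imwrite('pics/s6.png',cv2.resize(p[140:200,240:300,::-1],None,fx=9,fy=9,interpolation=2))
c=after([484.371,-6.923,244.646,2.116],[32.5,10.4,.5,.558]);print(np.round(c,3))
rows(c,[at(369,yaw=ya(369))]*2+[at(a,yaw=ya(a)) for a in (370,371,372,373,374,374,374,374)])"
```

```text
clk 24.20 turned 9.32 r 61.94 z 244.14 | Frad -0.57 Ftan -1.57 Fz -0.40 gap 23.56 yaw 1.559 j6 -0.01 Mz -0.010
[476.409  26.259 244.146   1.558]
-0.0 -0.2 0.0 0.000 10; -0.0 -0.2 0.0 0.000 10; -1.1 -0.3 0.0 -0.017 10; -2.2 -0.3 0.0 -0.034 10; -3.3 -0.3 -0.0 -0.052 10; -4.4 -0.2 -0.0 -0.069 10; -5.4 -0.2 -0.0 -0.087 10; -5.4 -0.2 -0.0 -0.087 10; -5.4 -0.2 -0.0 -0.087 10; -5.4 -0.2 -0.0 -0.087 10
```

View pics/s6.png

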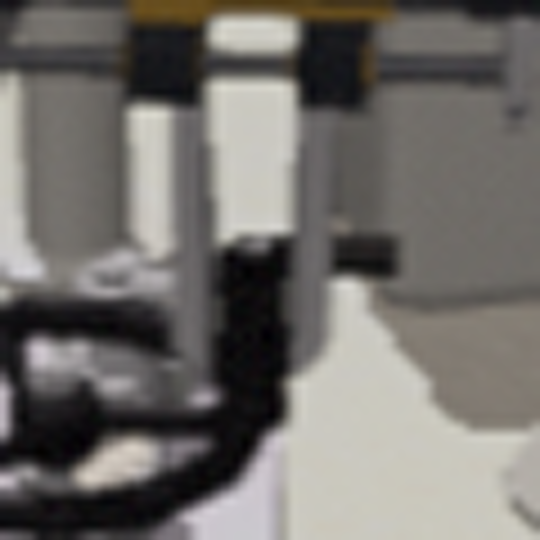

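The fingers (zoomed columns ~195 and ~310) are closing around the barrel at (255,320). I'll finish closing and push 5 mm on the soft grip.

Emit:
jog_arm(deltas="0 -0.2 0 0 10; 0 -0.2 0 0 10; -1 -0.3 0 -0.017 10; -2 -0.3 0 -0.034 10; -3 -0.3 0 -0.052 10; -4 -0.2 0 -0.07 10; -5 -0.2 0 -0.087 10; -5 -0.2 0 -0.087 10; -5 -0.2 0 -0.087 10; -5 -0.2 0 -0.087 10")

```text
clock: 25.5
eef_pos: [476.3, 21.4, 244.1]
eef_rot: [3.141, -0.001, 1.645]
wrist_force: [2.4, 5.7, -0.5]
finger_gap: 22.0
```

```bash
python3 -c "
from wh import *
st()
c=after([476.409,26.259,244.146,1.558],[-5,-.2,0,-.087]);print(np.round(c,3))
rows(c,[at(a,yaw=ya(a)) for a in (374,375,376,377,378,379,379,379,379,379)])"
```

```text
clk 25.50 turned 13.48 r 62.13 z 244.15 | Frad -2.52 Ftan -5.68 Fz -0.46 gap 22.02 yaw 1.645 j6 -0.11 Mz 0.009
[476.145  21.262 244.146   1.645]
-0.4 -0.0 -0.0 0.000 10; -1.5 -0.1 -0.1 -0.017 10; -2.6 -0.1 -0.1 -0.035 10; -3.7 -0.1 -0.1 -0.052 10; -4.8 -0.1 -0.1 -0.070 10; -5.9 -0.0 -0.1 -0.087 10; -5.9 -0.0 -0.1 -0.087 10; -5.9 -0.0 -0.1 -0.087 10; -5.9 -0.0 -0.1 -0.087 10; -5.9 -0.0 -0.1 -0.087 10
```

Emit:
jog_arm(deltas="-0.4 0 0 0 10; -0.8 0 0 -0.01 10; -1.2 0 0 -0.015 10; -1.6 0 0 -0.02 10; -2 0 0 -0.03 10; -2 0 0 -0.03 10; -2 0 0 -0.03 10; -2 0 0 -0.03 10; -2 0 0 -0.03 10; -2 0 0 -0.03 10")

```text
clock: 26.75
eef_pos: [476.4, 19.8, 244.2]
eef_rot: [3.142, -0.001, 1.676]
wrist_force: [1.1, 9.3, -0.5]
finger_gap: 22.2
```

```bash
python3 -c "
from wh import *
from h import *
st()
p,d=optics.camera('side'); cv2.imwrite('pics/s7.png',cv2.resize(p[140:200,240:300,::-1],None,fx=9,fy=9,interpolation=2))
c=after([476.145,21.262,244.146,1.645],[-2,0,0,-.03]);print(np.round(c,3))"
```

```text
clk 26.75 turned 14.91 r 62.12 z 244.16 | Frad -1.60 Ftan -9.27 Fz -0.52 gap 22.15 yaw 1.676 j6 -0.14 Mz -0.035
[476.293  19.268 244.146   1.675]
```

View pics/s7.png

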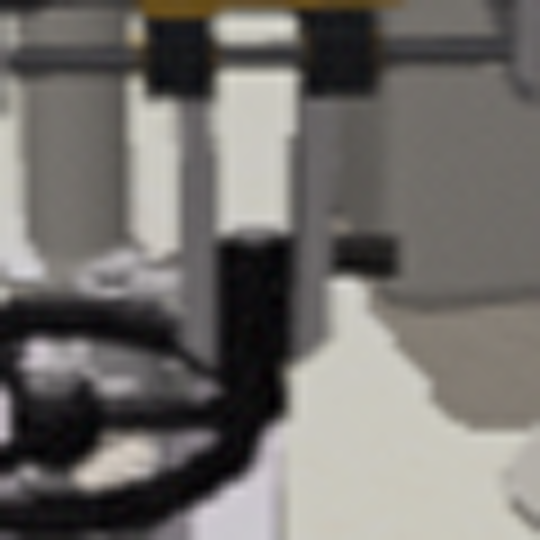

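The force has risen from the 4 N running level to 9.3 N within 1.5 mm of tool travel, so this is the stop. One more slight nudge should settle it in the middle of the "firm" band.

Emit:
jog_arm(deltas="-0.3 0 0 0 10; -0.6 0 0 0 10; -0.6 0 0 0 10; -0.6 0 0 0 10; -0.6 0 0 0 10; -0.6 0 0 0 10; -0.6 0 0 0 10; -0.6 0 0 0 10; -0.6 0 0 0 10; -0.6 0 0 0 10")

```text
clock: 28.05
eef_pos: [476.4, 19.4, 244.2]
eef_rot: [3.142, -0.002, 1.676]
wrist_force: [0.3, 9.7, 0.0]
finger_gap: 21.8
```

```bash
python3 -c "
from wh import *
st()
c=after([476.293,19.268,244.146,1.675],[-.6,0,0,0]);print(np.round(c,3))
"
```

```text
clk 28.05 turned 15.34 r 62.12 z 244.15 | Frad -0.83 Ftan -9.68 Fz 0.02 gap 21.84 yaw 1.676 j6 -0.14 Mz -0.007
[476.355  18.671 244.146   1.675]
```

Emit:
jog_arm(deltas="0 0 0 0 10; 0 0 0 0 10; -0.3 0 0 0 10; -0.6 0 0 0 10; -0.8 0 0 0 10; -0.8 0 0 0 10; -0.8 0 0 0 10; -0.8 0 0 0 10; -0.8 0 0 0 10; -0.8 0 0 0 10", squeeze=15)

```text
clock: 29.3
eef_pos: [476.4, 18.8, 244.2]
eef_rot: [3.142, -0.002, 1.676]
wrist_force: [-0.2, 11.0, 0.4]
finger_gap: 21.7
```

```bash
python3 -c "
from wh import *
from h import *
st()
p,d=optics.camera('side'); cv2.imwrite('pics/s8.png',cv2.resize(p[140:200,240:300,::-1],None,fx=9,fy=9,interpolation=2))
c=after([476.355,18.671,244.146,1.675],[-.8,0,0,0]);print(np.round(c,3))
B=377
P=at(B); print(P)
a0=377.0
W=[at(a,yaw=1.675,g=10) for a in (375,372,366,358,349,340,332,326,322,320)]
rows(c,W)
"
```

```text
clk 29.30 turned 15.88 r 62.09 z 244.18 | Frad -0.55 Ftan -10.98 Fz 0.38 gap 21.66 yaw 1.676 j6 -0.14 Mz -0.025
[476.438  17.875 244.146   1.675]
(np.float64(476.32861776519513), np.float64(17.56769210746878), 244.22933333333333, -0.31, 10)
1.9 -0.1 -0.1 0.000 10; 5.1 0.2 -0.0 0.000 10; 11.6 1.2 0.1 0.000 10; 19.9 3.6 0.2 0.000 10; 28.8 7.7 0.4 0.000 10; 37.0 13.1 0.5 0.000 10; 43.4 18.9 0.7 0.000 10; 47.7 23.8 0.8 0.000 10; 50.2 27.4 0.8 0.000 10; 51.4 29.2 0.9 0.000 10
```

View pics/s8.png

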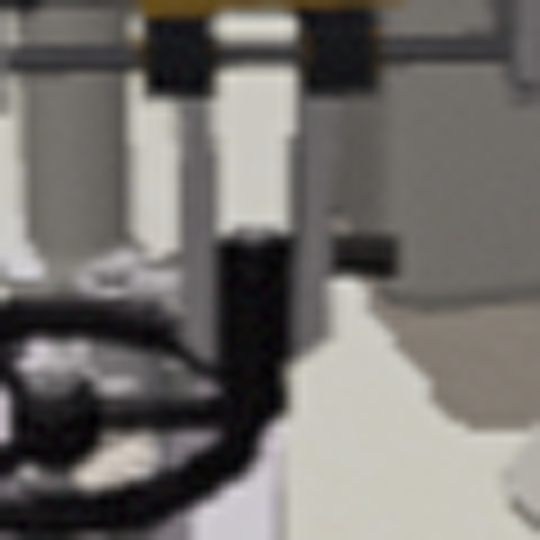

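The stop holds at 11 N with the barrel unmoved, so it is firmly home. Now I'll grip firmly and turn back about a quarter turn.

Emit:
jog_arm(deltas="0 0 0 0 10; 2 0 0 0 10; 5 0.2 0 0 10; 11.6 1.2 0.1 0 10; 20 3.6 0.2 0 10; 29 7.7 0.4 0 10; 37 13 0.5 0 10; 43.5 19 0.7 0 10; 48 24 0.8 0 10; 51.4 29.2 0.9 0 10", squeeze=30)

```text
clock: 30.6
eef_pos: [500.4, 72.8, 243.3]
eef_rot: [-3.141, -0.001, 1.675]
wrist_force: [-5.5, 0.6, 4.5]
finger_gap: 21.6
```

```bash
python3 -c "
from wh import *
st()
c=after([476.438,17.875,244.146,1.675],[51.4,29.2,.9,0]);print(np.round(c,3))
rows(c,[at(a,yaw=1.675,dz=-.2) for a in (316,311,305,299,294,290,287,285,284,284)])
"
```

```text
clk 30.60 turned 319.39 r 62.71 z 243.32 | Frad 3.83 Ftan 3.95 Fz 4.49 gap 21.64 yaw 1.675 j6 -0.03 Mz 0.022
[500.133  72.033 243.246   1.675]
2.2 3.8 0.2 0.000 10; 4.5 8.7 0.3 0.000 10; 6.7 14.8 0.4 0.000 10; 8.3 21.1 0.5 0.000 10; 9.1 26.5 0.6 0.000 10; 9.4 30.8 0.7 0.000 10; 9.4 34.1 0.7 0.000 10; 9.4 36.3 0.7 0.000 10; 9.3 37.4 0.8 0.000 10; 9.3 37.4 0.8 0.000 10
```

Emit:
jog_arm(deltas="2.2 3.4 0.2 0 10; 4.4 8.2 0.3 0 10; 6.6 14.3 0.4 0 10; 8.2 20.6 0.5 0 10; 9 26 0.6 0 10; 9.2 30.3 0.7 0 10; 9.2 33.6 0.7 0 10; 9.2 36 0.7 0 10; 9.1 37.4 0.8 0 10; 9.1 37.4 0.8 0 10")

```text
clock: 31.85
eef_pos: [536.8, 85.7, 242.7]
eef_rot: [3.141, -0.001, 1.675]
wrist_force: [-3.0, 4.6, 4.7]
finger_gap: 21.8
```

```bash
python3 -c "
from wh import *
from h import *
st()
p,d=optics.camera('side'); cv2.imwrite('pics/s9.png',cv2.resize(p[120:220,210:310,::-1],None,fx=6,fy=6,interpolation=2))
c=after([500.133,72.033,243.246,1.675],[9.1,37.4,.8,0]);print(np.round(c,3))
"
```

```text
clk 31.85 turned 283.51 r 62.85 z 242.68 | Frad 4.70 Ftan 2.85 Fz 4.73 gap 21.84 yaw 1.675 j6 -0.01 Mz -0.001
[536.384  84.974 242.446   1.675]
```

View pics/s9.png

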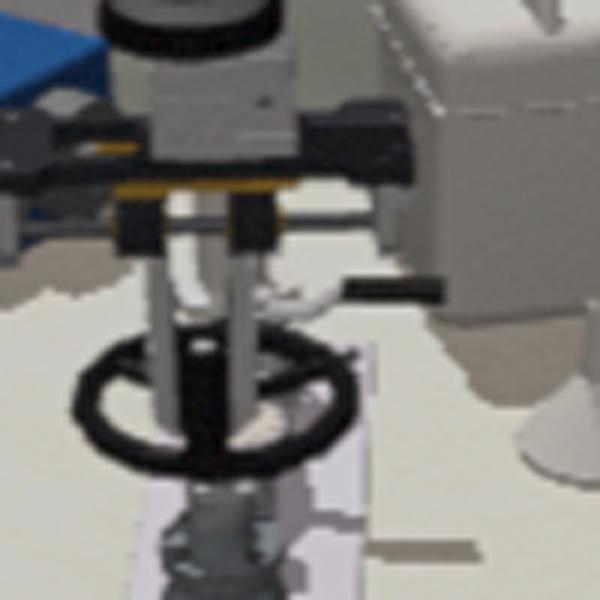

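The grip now points along +y (zoomed (205,400)), a quarter turn back from the stop position. Letting go and lifting clear.

Emit:
jog_arm(deltas="0 0 0 0 45; 0 0 0 0 45; 0 0 0 0 45; 0 0 0 0 45; 0 0 -20 0 45; 0 0 -45 0 45; 0 0 -70 0 45; 0 0 -90 0 45; 0 -50 -90 0 45; 0 -100 -90 0 45")

```text
clock: 33.15
eef_pos: [435.9, 74.3, 332.1]
eef_rot: [-3.141, 0.0, 1.675]
wrist_force: [-0.3, 0.4, 0.6]
finger_gap: 44.8
```

Emit:
jog_arm(deltas="0 -40 0 0 45; 0 -70 0 0 45; 0 -90 0 0 45; 0 -100 0 0 45; 0 -100 0 0 45; 0 -100 0 0 45; 0 -100 0 0 45; 0 -100 0 0 45; 0 -100 0 0 45; 0 -100 0 0 45")

```text
clock: 34.4
eef_pos: [337.6, 64.1, 332.4]
eef_rot: [-3.142, 0.0, 1.675]
wrist_force: [-0.7, -0.6, 0.6]
finger_gap: 44.8
```

```bash
python3 -c "
from wh import *
from h import *
st()
p,d=optics.camera('side'); cv2.imwrite('pics/s10.png',cv2.resize(p[120:290,210:340,::-1],None,fx=4,fy=3.5,interpolation=2))
p,d=optics.camera('top'); cv2.imwrite('pics/t10.png',cv2.convertScaleAbs(cv2.resize(p[140:280,185:385,::-1],None,fx=4,fy=4,interpolation=2),alpha=1.6))
"
```

```text
clk 34.40 turned 0.48 r 204.95 z 332.43 | Frad 0.57 Ftan 0.72 Fz 0.62 gap 44.77 yaw 1.675 j6 -0.02 Mz 0.016
```

View pics/s10.png

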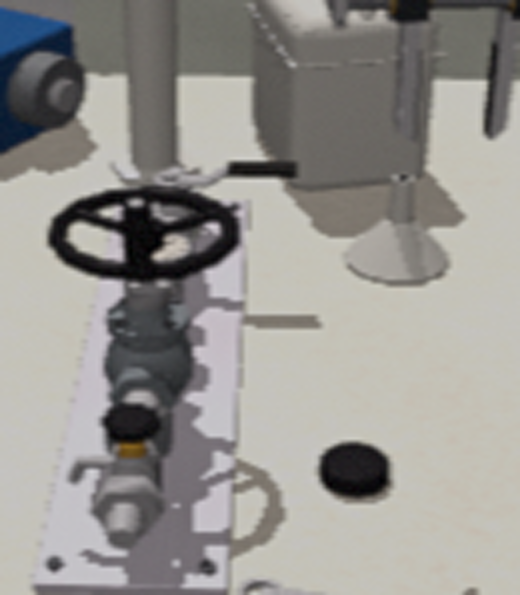

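View pics/t10.png

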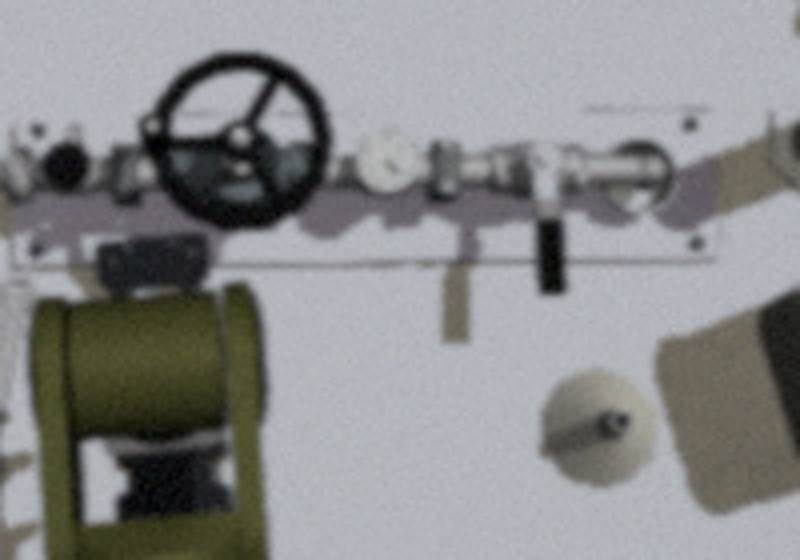

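```bash
python3 -c "
from wh import *
from h import *
X=ray('top',185+152/4,140+126/4,267);h=ray('top',185+240/4,140+136/4,214)
for c in (H,h[:2]):
  d=X[:2]-c;print(X,h,np.hypot(*d),np.degrees(np.arctan2(d[1],d[0])))
X=ray('side',209.5+135/4,119.5+203/3.5,267);print(X)
P=ray('top',184.6+545/4,139.6+165/4,145);L=ray('top',184.6+551/4,139.6+256/4,143);d=L-P;print('lever',P,L,d)
"
```

```text
[533.67030693  82.44665507 267.        ] [538.02177864  20.46303318 214.        ] 59.73419562066552 94.54137542209435
[533.67030693  82.44665507 267.        ] [538.02177864  20.46303318 214.        ] 62.13617857528447 94.01577975954592
[536.73782375  80.39102518 267.        ]
lever [ 532.06457778 -215.59215829  145.        ] [ 460.60017614 -218.82279209  143.        ] [-71.46440165  -3.2306338   -2.        ]
```

```bash
python3 -c "
from cell import workorder,manip
print(workorder.sign_off(),manip.read_state()['clock'])"
```

```text
the job is handed in; nothing more can be done
the job is handed in; nothing more can be done
```

I did the job in the order asked and handed it in at about 34.5 s. The sign-off gave no verdict.

- **Drain:** I swung the lever square across the pipe until it pressed on its stop at about 12 N. The last top view shows it within about 0.03 rad of square, which is as fine as the pixels allow.
- **Handwheel, opening:** I wound it anticlockwise about one turn. The last part was done with a light squeeze, so the grip would slip before it could strain the valve. The barrel did slip out once near the stop. I took hold again and the wheel held still while the force rose from the 4 N running level to 11.0 N, so the valve was firmly home. No reading at the end of a move came near 20 N along the grip's path, though I had no readings within a move.
- **Handwheel, turning back:** I turned it back about a quarter turn, then let go and moved well clear. The wrist force is about zero and nothing is touched. The cameras put the turn back at 87–91°.
- **Everything else:** I did not touch the sampling valve. The gauge, funnel and cap looked unchanged in the last pictures. I did not look at the other bystanders again.
- **Disagreements:** The hub position I first measured was about 2 mm off, which put up to 12 N of sideways force on the grip early on. I corrected it as the wheel turned. The last views place the grip to only about 3 mm.

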